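# Reset the bite height on a dental bite stand

## Task

Reset the bite stand to the height kept by its round mark: loosen the brass lock ring, turn the knob on top until the dial's pointer points at the middle of the round mark (not the square one), then screw the lock ring fully tight again and let go. The setting must still be right once the ring is tight; leave the things lying around the stand where they are.

Things in the scene. Friction and masses are not known exactly. Their poses are not given: they have to be found in the camera images.
- stand: Bite stand, fixed to the bench. Base and crosshead plates 130 (x) x 150 mm (y), crosshead top at z=142; column nuts 22 mm wide at x=36, y=+-50, up to z=182. Origin: centre of the underside, z up, the axis of all turning parts. On it, upwards: steel dial 72 mm wide (top z=150), brass lock ring (z=155-183), aluminium knob (z=194-222, highest). The knob moves the upper plaster cast.
- ring_mid (a point): On the lock ring's axis, 16 mm above its underside (z=171 in the stand's frame). Knurled brass cylinder 48 mm across, 28 mm high, directly under the knob; grip it across its diameter, in any direction, fingers reaching down past the knob on both sides. The dial lies 5 mm below the ring, a clamp plate between.
- lockring (a joint): Lock ring angle, rad: 0 = fully tight (hard stop); grows as it is loosened, counter-clockwise seen from above, to a stop at 1.5. From 0 to about 0.3 it clamps the dial, beyond that the dial is free; half a radian or more is well loosened. Takes 0.25 to 0.5 N m, stays where left, does not drag the dial round.
- knob_mid (a point): Centre of the adjuster knob, half-way up (z=208 in the stand's frame): knurled aluminium cylinder 30 mm across, 28 mm high, on the same axis, its underside 11 mm above the ring's top. Knob, spindle, dial and pointer are one piece.
- adjuster (a joint): Angle of knob, dial and pointer, rad, positive counter-clockwise seen from above; at 0 the pointer points along the stand's -x, at a along (-cos a, -sin a) in the stand's frame. Stops at +-2.8. Takes about 0.07 N m with the ring loose, stays where left, held fast when the ring is tight. Over 1.5 rad needs a second grip.
- pointer_tip (a point): Tip of the pointer, a dark 5 mm wide finger sticking out of the dial's rim, 47 mm from the axis, at z = 147 mm. Its frame turns with the dial: its -x points outwards along the pointer.
- round_mark_top (a point): Middle of the top of the round mark, the one to point at: an upright dark steel stud 10 mm across and 10 mm high, fixed on the crosshead outside the dial (53 to 65 mm from the axis) on the left or right, top at z = 152 mm. Its place differs from time to time.
- square_mark_top (a point): Middle of the top of the square mark, which belongs to another case: a dark steel block 11 x 11 mm, 10 mm high, on the other side of the dial.
- pillar: Fixed stand rod (its magnifier taken off) close beside the stand: foot 44 mm across, a bare steel rod 16 mm thick, with a 26 mm black block at the top, 300 mm tall in all. Origin: centre of its foot's underside.
- cast: Loose bystander, not to be disturbed: a white plaster tooth cast, about 60 x 58 mm, 27 mm high. Origin: on its underside.
- denture: Loose bystander, not to be disturbed: a pink denture with white teeth, about 70 x 60 mm, 25 mm high. Origin: on its underside.
- monomer: Loose bystander, not to be disturbed: a brown glass bottle, 48 mm across, 120 mm tall. Origin: on its underside.
- jar: Loose bystander, not to be disturbed: a jar, 60 mm across, 60 mm tall. Origin: on its underside.
- bowl: Loose bystander, not to be disturbed: a black rubber bowl standing upside down, 72 mm across, 50 mm tall. Origin: on its underside.
- screwdriver: Loose bystander, not to be disturbed: a screwdriver, 160 mm long, lying flat. Origin: on its underside.
- wax_bar: Loose bystander, not to be disturbed: a pink wax bar, 120 x 16 x 10 mm, lying flat. Origin: on its underside.
There are look-alikes about, which are no part of the job. What is shaped like the stand but brown or turquoise is not meant.

How it is judged:
By the outcome, as a careful person would: the job done as asked, in the order asked, and still so for the second after the job is handed in, with the robot touching nothing.
It also fails if it takes over 67 s, if anything falls off the work surface, if the arm or the gripper's body presses on something with over 40 N, if the wrist force passes 120 N, or if a joint passes its speed limit or range.

## Robot

A 7-joint arm with a two-finger parallel gripper is mounted at the origin on the work surface. World frame = base frame: x ahead of the robot, y to its left, z up, the work surface at z = 0. Lengths are in m, angles in rad, forces in N, time in s.
With the tool pointing down it reaches from about 0.35 to 0.9 m from the base axis. Payload 7.2 kg.
Tool frame: the origin (TCP) lies midway between the tips of the shut fingers; the grasp point (between the pads) lies 19 mm behind it (env.pinch_z is the distance from the TCP to the grasp point, in m); z points along the fingers, y is the line along which they close (so a half turn about z gives the same grasp; the last joint's range is limited). The gripper opens to 88 mm and grips with 3 to 60 N. Pads are 20 mm wide; open, the fingers measure 115 mm over their backs; the gripper's body (75 mm by 178 mm) begins 61 mm behind the grasp point.
Start: joints at [-1.229, 0.411, -0.013, 1.596, 0.006, 1.134, -0.082], TCP at [0.249, 0.573, 0.223] pointing down, gripper open.
Joint ranges: [-2.95, 2.95], [-0.29, 1.99], [-1.47, 1.44], [0.14, 2.54], [-1.03, 4.17], [0.13, 1.85], [-2.86, 2.86]. Speed limits (rad/s): [2.39, 2.39, 3.01, 3.01, 3.14, 3.14, 3.14].

## Interface

Orientations are given as a rotation vector (axis times angle).
In Python, from bench import env gives the robot as it stands. The module is installed in compiled form; this text tells all that it offers.
- The arm moves only by the tool play_rows, never from a script. Its argument "increments" is a list of rows, each a list of 6 numbers: the shift along the world's x, y, z normalised to -1 to 1, where 1 is 15 cm, then the turn, a rotation vector about the world's x, y, z normalised to -1 to 1, where 1 is 360 degrees. In form: [[tx, ty, tz, wx, wy, wz], ...]. A call has exactly 10 rows; each row is the pose to reach, as a shift and turn from the pose commanded when the call began, turning the shorter way round; what a row does not reach only later rows make up. A row lasts 1/8 s, in which the tool goes at most 62.5 mm and 10.7 degrees, less where a joint would pass 70% of its speed; a pose out of reach is approached as far as the arm can. A call with a number of a shift or a turn outside -1 to 1 is refused whole. A call with a gripper value outside its range is refused whole. "fingers" is the opening, from -1 (shut) to 1 (fully open), so that 0 is half open, set as the call begins (left out, the last holds). The fingers move at their own pace and stop on an object; the grip force is fixed at half the most. Time passes only in rows, so rows that repeat a pose let the fingers close, or fill a call up. It gives the time, the measured TCP pose, the force, the opening and the grip force at its end, in the units of the state.
- env.get_state(): the state, without advancing time (a new reading comes with each control period).
- env.capture(name): name is "scene" or "top" or "wrist"; returns a dict with "color" (420x560x3 uint8, red, green, blue), "depth" (420x560 float32, m along the optical axis (not along the pixel's ray), 0 where there is no reading), "mtx" (3x3 intrinsics, pixels), "dist" ([k1, k2, p1, p2, k3] as OpenCV has them; the pictures are not rectified), "world_to_cam" (4x4, takes a point from world to camera coordinates); the wrist camera has in their place "hand_eye" (4x4, takes a point from camera to tool coordinates, whose origin is the TCP and whose axes are the flange's). Camera axes: x right, y up, looking along -z (the intrinsics and any distortion apply to the point x, -y, -z); pixel columns grow to the right and rows downward; lengths in m; the calibration is good to about 2 mm. A picture is of the moment at which its call begins: read the wrist's pose just before it.
- env.hand_in(): hands the job in; it is judged then, once.
The state is a dict: "time": time; "joints": joint angles; "joint_vel": joint speeds; "joint_torque": joint torques, N m; "tool_pos": TCP position; "eef_rot": TCP orientation; "ft_force": force on the tool from outside, world axes, zero at the start; "wrist_torque": the same for the moment, N m; "width": opening from 0.0 (shut) to 1.0 (fully open); "finger_force": force on a finger pad.
Only numpy, scipy, OpenCV 4.12 (cv2) and the standard library are available. Lean on these libraries where they do the work, as an engineer would, in place of code of your own. Each camera call takes 0.05 s, during which the arm holds its last target. There are 200 camera calls.

## Working session

There is one attempt and no reset: what is moved stays moved. The work goes in short steps, Python scripts to look and compute and a tool call to move; the robot and the scene stay as the last step left them, time stands still between calls to the robot, and variables do not carry over. Pictures are saved under pics/ and viewed, at most 10 in all, crops included, and the job is handed in when it is done.

Besides the shell and the picture viewer there is one more tool, called after "Emit:" as a command line: name --pt "numbers of a row" for each row, then --argument value for the rest. play_rows: Moves the arm, as the interface text tells. Scaled input: -1 to 1 covers 15 cm each way for a shift and 360 degrees each way for a turn. Its arguments: {"type":"object","properties":{"increments":{"type":"array"},"fingers":{"type":"number"}},"required":["increments"]}

```bash
mkdir -p pics; cat > h.py <<'E'
from bench import env
import numpy as np, cv2
def cap(n):
    s=env.get_state(); c=env.capture(n); c['s']=s; return c
def cam2world(c):
    if 'world_to_cam' in c: return np.linalg.inv(c['world_to_cam'])
    T=np.eye(4); T[:3,:3]=cv2.Rodrigues(np.array(c['s']['eef_rot'],float))[0]; T[:3,3]=c['s']['tool_pos']
    return T@c['hand_eye']
def ray(c,uv):
    p=cv2.undistortPoints(np.array(uv,float).reshape(-1,1,2),c['mtx'],np.array(c['dist'])).reshape(-1,2)
    d=np.c_[p[:,0],-p[:,1],-np.ones(len(p))]; T=cam2world(c)
    return T[:3,3],d@T[:3,:3].T
def onz(c,uv,z):
    o,d=ray(c,uv); return o+d*((z-o[2])/d[:,2])[:,None]
def proj(c,P):
    P=np.atleast_2d(P).astype(float); W=np.linalg.inv(cam2world(c)); q=P@W[:3,:3].T+W[:3,3]
    q=q*[1,-1,-1]; return cv2.projectPoints(q,np.zeros(3),np.zeros(3),c['mtx'],np.array(c['dist']))[0].reshape(-1,2)
def save(c,n,crop=None,f=1):
    im=c['color'][:,:,::-1]
    if crop: x0,y0,x1,y1=crop; im=im[y0:y1,x0:x1]
    cv2.imwrite('pics/'+n,cv2.resize(im,None,fx=f,fy=f,interpolation=cv2.INTER_CUBIC))
E
python3 - <<'E'
from h import *
import pickle
for n in ('scene','top'):
    c=cap(n); save(c,n+'1.png'); pickle.dump(c,open(n+'.pkl','wb')); print(n,cam2world(c).round(3).tolist(),c['mtx'][0,0])
s=env.get_state(); print(s, env.pinch_z)
E
```

```text
scene [[-0.256, -0.644, 0.721, 1.555], [0.967, -0.18, 0.182, 0.304], [0.012, 0.744, 0.668, 1.043], [0.0, 0.0, 0.0, 1.0]] 520.1325021928569
top [[-0.005, 0.99, -0.142, 0.42], [-1.0, -0.005, 0.002, 0.087], [0.002, 0.142, 0.99, 1.128], [0.0, 0.0, 0.0, 1.0]] 455.0224597035206
{'time': 0.1, 'joints': array([-1.22916324,  0.41184121, -0.0127287 ,  1.59694389,  0.0056226 ,
        1.13431548, -0.08217988]), 'joint_vel': array([-0.0002986 , -0.0003413 , -0.00163116, -0.00066842,  0.00152691,
       -0.00042353, -0.00105477]), 'joint_torque': array([ 1.92672844e-03, -5.89095354e+01,  6.43396061e-01, -2.91710401e+01,
       -5.38857118e-02,  1.43903482e-02,  1.46530323e-05]), 'tool_pos': array([0.24888632, 0.57280882, 0.22188656]), 'eef_rot': array([-6.39124638e-01, -3.07570590e+00,  2.29428050e-03]), 'ft_force': array([ 0.30245744, -0.63804024,  0.4276339 ]), 'wrist_torque': array([-0.01756412, -0.00105862, -0.0133951 ]), 'finger_force': 0.0, 'width': 0.9987949241021823} 0.0187
```

View pics/scene1.png

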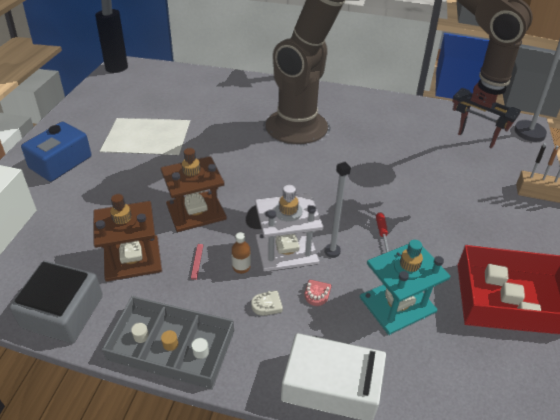

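View pics/top1.png

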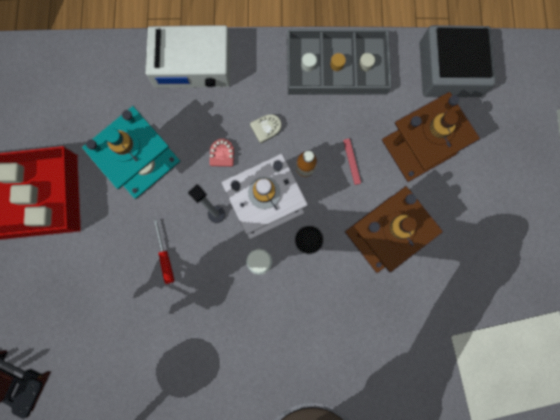

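The scene view shows these candidates for the stand in the top view: white/silver at (264,190), brown at (440,125) and (400,228), turquoise at (125,145). I choose the white one and check it with a crop.

```bash
python3 - <<'E'
from h import *
import pickle
t=pickle.load(open('top.pkl','rb')); s=pickle.load(open('scene.pkl','rb'))
a=cv2.resize(t['color'][140:250,175:325],None,fx=5.2,fy=5.2,interpolation=cv2.INTER_CUBIC)[:,:,::-1]
cv2.imwrite('pics/t2.png',a)
print(onz(t,[[264,186],[264,191]],.222), onz(t,[[197,192]],.3), onz(t,[[217,213]],0),onz(t,[[309,158]],.12))
E
```

```text
[[0.60358521 0.10478909 0.222     ]
 [0.59327362 0.10481198 0.222     ]] [[0.57718382 0.22731178 0.3       ]] [[0.58028408 0.22704047 0.        ]] [[0.68871759 0.00416349 0.12      ]]
```

View pics/t2.png

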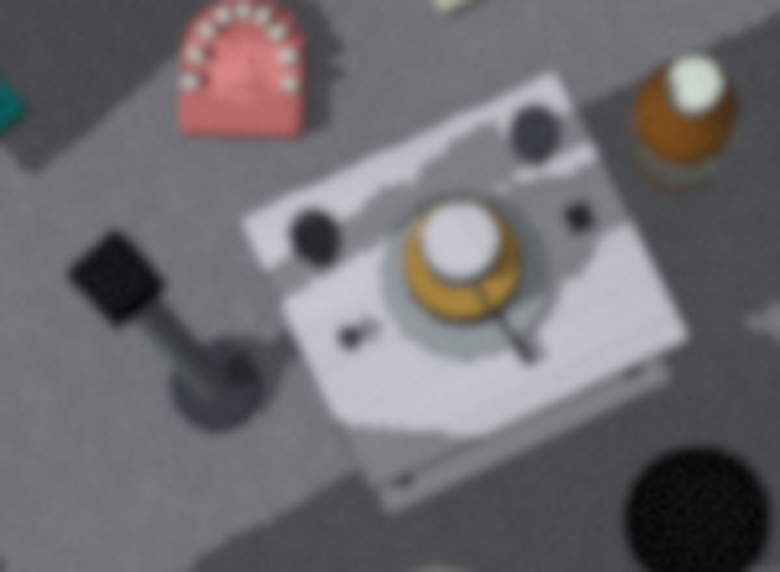

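The crop confirms the white stand: knob (264,186), nuts (236,186) and (278,165), and two marks at (242,205) and (286,182). The pointer tip is at (277,208) and the pillar block at (197,192).

```bash
python3 - <<'E'
from h import *
import pickle
t=pickle.load(open('top.pkl','rb'))
px=lambda a:np.array(a)/5.2+[174.9+.0,139.9]
k=onz(t,[px([461,240])],.222)[0]; n=onz(t,px([[315,238],[534,132]]),.182); m=onz(t,px([[350,337],[578,217]]),.152); p=onz(t,[px([528,352])],.147)[0]
print('knob',k,'nuts',n,np.linalg.norm(n[0]-n[1])); print('pill',onz(t,[px([117,278])],.3))
ex=-(n[0]-n[1])[:2]; yaw=np.arctan2(*(n[0]-n[1])[:2][::-1])-np.pi/2; print('yaw',np.degrees(yaw))
R=np.array([[np.cos(yaw),-np.sin(yaw)],[np.sin(yaw),np.cos(yaw)]])
o=n.mean(0)[:2]-R@[.036,0]; print('origin from nuts',o)
for q in (*m,p,k): 
    l=R.T@(q[:2]-k[:2]); a=np.arctan2(-l[1],-l[0]); print(l.round(4),np.hypot(*l),'adj ang',a)
c=cap('wrist'); print(c['hand_eye'].round(3),c['mtx'][0,0])
E
```

```text
knob [0.60347872 0.10569388 0.222     ] nuts [[0.61271951 0.16598614 0.182     ]
 [0.65653019 0.07650864 0.182     ]] 0.09962729960231297
pill [[0.57461761 0.22652076 0.3       ]]
yaw 26.08766163970669
origin from nuts [0.60229245 0.10541654]
[-0.0031  0.0548] 0.05491001644151274 adj ang -1.5150520607339835
[ 0.0003 -0.0534] 0.05336406735471122 adj ang 1.576993828918786
[-0.0411 -0.0093] 0.04213448058590893 adj ang 0.222688979379802
[0. 0.] 0.0 adj ang -3.141592653589793
[[-0.     0.956  0.295  0.082]
 [ 1.     0.    -0.    -0.001]
 [-0.     0.295 -0.956 -0.162]
 [ 0.     0.     0.     1.   ]] 350.35925815763824
```

Emit:
play_rows --pt "0 0 0.25 0 0 0" --pt "0.05 -0.05 0.5 0 0 0.01" --pt "0.15 -0.15 0.75 0 0 0.03" --pt "0.25 -0.3 0.93 0 0 0.05" --pt "0.37 -0.45 0.93 0 0 0.07" --pt "0.48 -0.6 0.93 0 0 0.09" --pt "0.6 -0.75 0.93 0 0 0.11" --pt "0.7 -0.87 0.93 0 0 0.13" --pt "0.787 -1 0.93 0 0 0.15" --pt "0.787 -1 0.93 0 0 0.162" --fingers 0.4

```text
time: 1.4
tool_pos: [0.3686, 0.4213, 0.3621]
eef_rot: [-0.94, 2.997, -0.001]
ft_force: [-1.1, -0.2, 0.5]
width: 0.696
finger_force: 0.0
```

Emit:
play_rows --pt "0.1 -0.12 0 0 0 0" --pt "0.2 -0.24 0 0 0 0" --pt "0.3 -0.37 0 0 0 0" --pt "0.4 -0.5 0 0 0 0" --pt "0.5 -0.62 0 0 0 0" --pt "0.6 -0.75 0 0 0 0" --pt "0.69 -0.88 0 0 0 0" --pt "0.787 -1 0 0 0 0" --pt "0.787 -1 0 0 0 0" --pt "0.787 -1 0 0 0 0"

```text
time: 2.65
tool_pos: [0.4844, 0.2742, 0.362]
eef_rot: [0.942, -2.997, -0.001]
ft_force: [-0.5, -0.4, -0.0]
width: 0.695
finger_force: 0.0
```

Emit:
play_rows --pt "0.1 -0.12 0 0 0 0" --pt "0.2 -0.24 0 0 0 0" --pt "0.3 -0.37 0 0 0 0" --pt "0.4 -0.5 0 0 0 0" --pt "0.5 -0.62 0 0 0 0" --pt "0.6 -0.75 -0.1 0 0 0" --pt "0.69 -0.88 -0.3 0 0 0" --pt "0.787 -1 -0.5 0 0 0" --pt "0.787 -1 -0.5 0 0 0" --pt "0.787 -1 -0.5 0 0 0"

```text
time: 3.9
tool_pos: [0.6029, 0.1252, 0.2881]
eef_rot: [-0.943, 2.996, 0.002]
ft_force: [-0.2, -0.6, -0.4]
width: 0.701
finger_force: 0.0
```

```bash
python3 - <<'E'
from h import *
import pickle
c=cap('wrist'); pickle.dump(c,open('w1.pkl','wb')); save(c,'w1.png'); s=c['s']; print(s['time'],s['tool_pos'],s['eef_rot'],s['joints'],s['width'])
E
```

```text
3.9 [0.60292365 0.12516361 0.28812977] [-9.42854173e-01  2.99591110e+00  1.54567500e-03] [-0.39048078  0.34807178  0.14629179  1.53950042 -0.05337323  1.25710049
  1.9441943 ] 0.7008432531065846
```

View pics/w1.png

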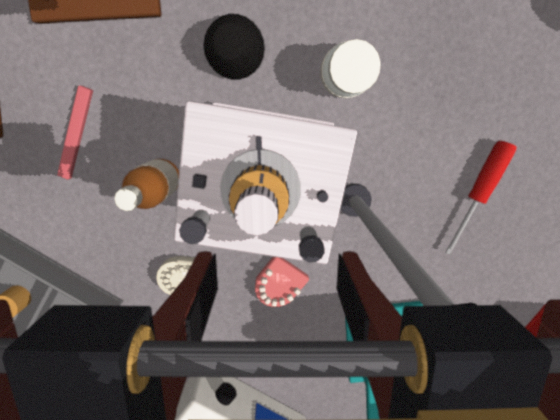

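The wrist view shows the square mark at (200,181) and the round stud at (322,196). The pointer tip is at (258,138), the nuts at (193,231) and (311,248), and the knob at (257,213).

```bash
cat > m.py <<'E'
from h import *
def blob(c,u,v,r,th=95):
    g=c['color'].max(2); h,w=g.shape; x0,y0=int(u-r),int(v-r); y1=y0+2*r+1
    m=(g[y0:y1,x0:x0+2*r+1]<th).astype(np.uint8); n,l,st,ce=cv2.connectedComponentsWithStats(m)
    k=1+np.argmax(st[1:,4]); return ce[k]+[x0,y0],st[k]
def knob(c,u,v,r=26):   # bright, unsaturated disc
    hsv=cv2.cvtColor(c['color'],cv2.COLOR_RGB2HSV); x0,y0=u-r,v-r
    w=hsv[y0:y0+2*r,x0:x0+2*r]; m=((w[...,1]<40)&(w[...,2]>165)).astype(np.uint8)
    n,l,st,ce=cv2.connectedComponentsWithStats(m); k=1+np.argmax(st[1:,4]); return ce[k]+[x0,y0],st[k]
E
python3 - <<'E'
from m import *
import pickle
c=pickle.load(open('w1.pkl','rb'))
n=np.array([blob(c,193,231,17)[0],blob(c,311,248,17)[0]]); 
for a in ((193,231,17),(311,248,17),(200,181,12),(322,196,11),(258,145,12)): print(a,blob(c,*a))
kp,ks=knob(c,257,213); print('knob',kp,ks)
N=onz(c,n,.182); M=onz(c,[blob(c,200,181,12)[0],blob(c,322,196,11)[0]],.150)
P=onz(c,[[258,137.5],[258.5,150]],.148); K=onz(c,[kp],.222)[0]
d=N[1]-N[0]; print(N,np.linalg.norm(d))
yaw=np.arctan2(d[1],d[0])-np.pi/2; R=np.array([[np.cos(yaw),-np.sin(yaw)],[np.sin(yaw),np.cos(yaw)]])
o=N.mean(0)[:2]-R@[.036,0]; print('yaw',np.degrees(yaw),'origin',o,'knob',K)
for q in (*M,*P):
    l=R.T@(q[:2]-o); print(l.round(4),np.hypot(*l).round(4),np.arctan2(-l[1],-l[0]))
E
```

```text
(193, 231, 17) (array([192.86456401, 229.11131725]), array([  4,   0,  26,  30, 539], dtype=int32))
(311, 248, 17) (array([310.49744463, 246.00851789]), array([  5,   0,  25,  31, 587], dtype=int32))
(200, 181, 12) (array([199.04093567, 180.64912281]), array([  4,   5,  15,  14, 171], dtype=int32))
(322, 196, 11) (array([321.53164557, 195.55696203]), array([ 6,  6, 10, 10, 79], dtype=int32))
(258, 145, 12) (array([258.36065574, 144.96721311]), array([10,  4,  5, 21, 61], dtype=int32))
knob [256.76527331 216.42186495] [   4    7   48   45 1555]
[[0.65402132 0.07764879 0.182     ]
 [0.61115818 0.1649703  0.182     ]] 0.09727432594418108
yaw 26.1448441041209 origin [0.60027316 0.10544644] knob [0.60336147 0.10882593 0.222     ]
[ 0.003  -0.0533] 0.0533 1.626229612805108
[-0.0001  0.055 ] 0.055 -1.5687574577635355
[-0.0413 -0.0075] 0.042 0.18002318757510866
[-0.0309 -0.0056] 0.0315 0.18044199358016239
```

Emit:
play_rows --pt "-0.007 -0.06 0 0 0 -0.011" --pt "-0.007 -0.121 0 0 0 -0.022" --pt "-0.007 -0.121 -0.12 0 0 -0.022" --pt "-0.007 -0.121 -0.25 0 0 -0.022" --pt "-0.007 -0.121 -0.4 0 0 -0.022" --pt "-0.007 -0.121 -0.55 0 0 -0.022" --pt "-0.007 -0.121 -0.7 0 0 -0.022" --pt "-0.007 -0.121 -0.8 0 0 -0.022" --pt "-0.007 -0.121 -0.88 0 0 -0.022" --pt "-0.007 -0.121 -0.88 0 0 -0.022" --fingers 0.5

```text
time: 5.2
tool_pos: [0.6017, 0.1053, 0.1544]
eef_rot: [0.732, -3.054, -0.0]
ft_force: [-0.4, 0.0, -0.3]
width: 0.748
finger_force: 0.0
```

Emit:
play_rows --pt "0 0 0 0 0 0" --pt "0 0 0 0 0 0" --pt "0 0 0 0 0 0" --pt "0 0 0 0 0 0" --pt "0 0 0 0 0 0" --pt "0 0 0 0 0 0" --pt "0 0 0 0 0 0" --pt "0 0 0 0 0 0" --pt "0 0 0 0 0 0" --pt "0 0 0 0 0 0" --fingers -0.1

```text
time: 6.45
tool_pos: [0.6017, 0.1071, 0.1559]
eef_rot: [-0.733, 3.054, 0.004]
ft_force: [-3.2, 4.8, 2.4]
width: 0.541
finger_force: 30.0
```

```bash
python3 - <<'E'
from h import *
import pickle
c=cap('wrist'); pickle.dump(c,open('w2.pkl','wb')); save(c,'w2.png'); s=c['s']; print(s)
E
```

```text
{'time': 6.45, 'joints': array([-0.37110166,  0.45013349,  0.15948387,  1.71459114, -0.08583698,
        0.9832024 ,  1.86241222]), 'joint_vel': array([ 1.85747784e-05, -1.43458269e-04, -1.86861361e-04,  3.02739113e-04,
       -1.98745832e-03, -1.01895836e-03,  2.24789006e-03]), 'joint_torque': array([ 2.82690592e+00, -5.68210745e+01,  5.84959701e+00, -2.67035115e+01,
        1.42347917e+00, -6.71336576e-01,  2.01979594e-02]), 'tool_pos': array([0.60171846, 0.10705371, 0.15588485]), 'eef_rot': array([-0.73331899,  3.05442467,  0.00354902]), 'ft_force': array([-3.22370322,  4.77950838,  2.4419301 ]), 'wrist_torque': array([ 1.0218768 ,  0.63246383, -0.00780717]), 'finger_force': 29.99998301267624, 'width': 0.5410871031622553}
```

View pics/w2.png

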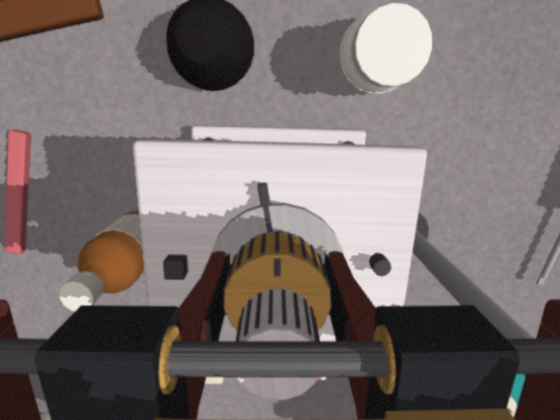

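The pads sit on the brass ring (47.6 mm opening). The stud is visible at (380,265), the square mark at (175,267) and the pointer at (263,190). Now I loosen the ring.

Emit:
play_rows --pt "0 0 0 0 0 0.012" --pt "0 0 0 0 0 0.025" --pt "0 0 0 0 0 0.039" --pt "0 0 0 0 0 0.053" --pt "0 0 0 0 0 0.067" --pt "0 0 0 0 0 0.081" --pt "0 0 0 0 0 0.095" --pt "0 0 0 0 0 0.108" --pt "0 0 0 0 0 0.116" --pt "0 0 0 0 0 0.116"

```text
time: 7.75
tool_pos: [0.6028, 0.106, 0.1559]
eef_rot: [-1.771, 2.592, 0.0]
ft_force: [1.8, 3.0, 0.4]
width: 0.54
finger_force: 30.0
```

```bash
python3 - <<'E'
from h import *
import pickle
c=cap('wrist'); pickle.dump(c,open('w3.pkl','wb')); save(c,'w3.png',(90,100,460,400),2); s=c['s']; print(s)
E
```

```text
{'time': 7.75, 'joints': array([-2.49227027e-01,  4.49735660e-01, -4.56193994e-03,  1.70511438e+00,
        1.40642851e-03,  9.84619764e-01,  2.51566942e+00]), 'joint_vel': array([-4.89330927e-03, -2.69442070e-03,  5.31692644e-03,  3.04745228e-04,
        3.18411085e-04, -8.81006604e-05, -1.89634873e-02]), 'joint_torque': array([  2.01181076, -58.33997726,   2.59816602, -25.16830444,
         0.7743771 ,   0.693298  ,   0.10598226]), 'tool_pos': array([0.60283141, 0.1059555 , 0.15588615]), 'eef_rot': array([-1.77127359e+00,  2.59189035e+00,  6.53382204e-05]), 'ft_force': array([1.8481655 , 2.97350341, 0.43838713]), 'wrist_torque': array([ 0.84193535, -0.04141762,  0.23058033]), 'finger_force': 29.997968673706055, 'width': 0.539585269844958}
```

View pics/w3.png

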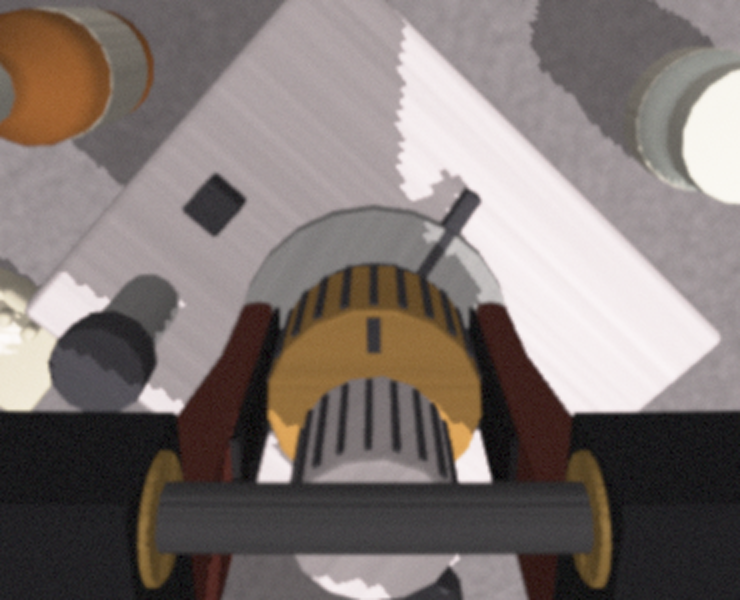

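The ring's witness mark stayed between the pads at (277,267), so it turned with the tool by about 0.73 rad. The pointer did not move. Next I release the ring and grip the knob.

Emit:
play_rows --pt "0 0 0 0 0 0" --pt "0 0 0 0 0 0" --pt "0 0 0 0 0 0" --pt "0.005 0.003 0.05 0 0 0" --pt "0.011 0.007 0.1 0 0 0" --pt "0.011 0.007 0.15 0 0 0" --pt "0.011 0.007 0.2 0 0 0" --pt "0.011 0.007 0.247 0 0 0" --pt "0.011 0.007 0.247 0 0 0" --pt "0.011 0.007 0.247 0 0 0" --fingers 0.35

```text
time: 9.05
tool_pos: [0.6036, 0.1061, 0.192]
eef_rot: [1.772, -2.594, -0.0]
ft_force: [-0.0, 0.6, -0.1]
width: 0.672
finger_force: 0.0
```

Emit:
play_rows --pt "0 0 0 0 0 0" --pt "0 0 0 0 0 0" --pt "0 0 0 0 0 0" --pt "0 0 0 0 0 0" --pt "0 0 0 0 0 0" --pt "0 0 0 0 0 0" --pt "0 0 0 0 0 0" --pt "0 0 0 0 0 0" --pt "0 0 0 0 0 0" --pt "0 0 0 0 0 0" --fingers -0.5

```text
time: 10.3
tool_pos: [0.6031, 0.1064, 0.192]
eef_rot: [1.772, -2.593, -0.001]
ft_force: [-5.1, 0.4, 2.0]
width: 0.331
finger_force: 30.0
```

Emit:
play_rows --pt "0 0 0 0 0 -0.015" --pt "0 0 0 0 0 -0.033" --pt "0 0 0 0 0 -0.052" --pt "0 0 0 0 0 -0.071" --pt "0 0 0 0 0 -0.09" --pt "0 0 0 0 0 -0.109" --pt "0 0 0 0 0 -0.128" --pt "0 0 0 0 0 -0.145" --pt "0 0 0 0 0 -0.16" --pt "0 0 0 0 0 -0.167"

```text
time: 11.55
tool_pos: [0.6021, 0.1078, 0.1921]
eef_rot: [0.234, -3.13, -0.002]
ft_force: [-8.7, 4.1, 4.8]
width: 0.339
finger_force: 30.0
```

```bash
python3 - <<'E'
from h import *
import pickle
c=cap('wrist'); pickle.dump(c,open('w4.pkl','wb')); save(c,'w4.png',(90,100,460,400),2); s=c['s']; print(s)
E
```

```text
{'time': 11.55, 'joints': array([-0.41633863,  0.41867254,  0.21942375,  1.67610308, -0.10384077,
        1.060863  ,  1.55547562]), 'joint_vel': array([-0.0530847 ,  0.00313465,  0.06974386,  0.00396539, -0.0342392 ,
       -0.00101415, -0.3005087 ]), 'joint_torque': array([  3.53992827, -54.81835485,   6.63979545, -30.45705199,
         1.51710715,  -2.69008644,   0.15605972]), 'tool_pos': array([0.60209673, 0.10775715, 0.19206121]), 'eef_rot': array([ 2.33512492e-01, -3.12985282e+00, -2.46679781e-03]), 'ft_force': array([-8.74610782,  4.07760393,  4.80182107]), 'wrist_torque': array([0.85812159, 1.8940974 , 0.04600613]), 'finger_force': 30.000429153442383, 'width': 0.3387143169113811}
```

View pics/w4.png

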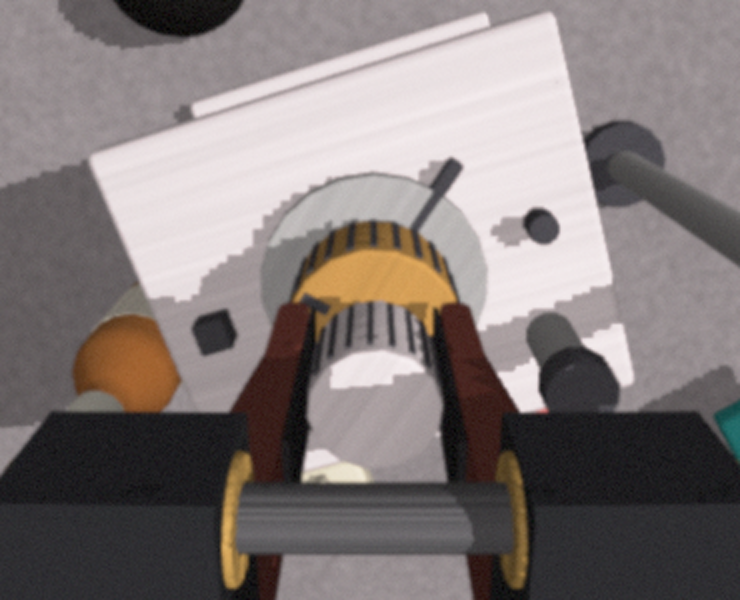

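The pointer followed the knob. In the crop its tip is at (457,163) and base at (414,228), the stud top is at (543,224) and the square mark at (213,332). Now I compute the axis by intersecting the pointer lines, and the remaining angle.

```bash
cat >> m.py <<'E'
def pline(c,tip,base,z=.1495):
    P=onz(c,np.array([tip,base],float)/2+[90,100],z)[:,:2]; return P[0],np.degrees(np.arctan2(*(P[0]-P[1])[::-1]))
E
python3 - <<'E'
from m import *
import pickle
c3=pickle.load(open('w3.pkl','rb')); c4=pickle.load(open('w4.pkl','rb'))
L=[pline(c3,(471,196),(422,275)),pline(c4,(455,166),(414,228))]
print(L)
A=[];b=[]
for p,a in L:
    n=np.array([-np.sin(np.radians(a)),np.cos(np.radians(a))]); A.append(n); b.append(n@p)
ax=np.linalg.solve(A,b); print('axis',ax,[np.hypot(*(p-ax)) for p,_ in L])
for nm,c,uv in (('w4',c4,(543,222)),):
    q=onz(c,np.array([uv])/2.+[90,100],.152)[0,:2]
    for o in (ax,np.array([.602,.1075]),np.array([.6035,.108])):
        v=q-o; w=L[1][0]-o; print(o,'stud',np.degrees(np.arctan2(v[1],v[0])),np.hypot(*v),'ptr',np.degrees(np.arctan2(w[1],w[0])),np.hypot(*w))
w1=pickle.load(open('w1.pkl','rb')); q=onz(w1,[[321.5,194.5]],.152)[0]; print('stud w1',q,'w4',onz(c4,np.array([[543,222]])/2.+[90,100],.152)[0])
E
```

```text
[(array([0.5662802 , 0.07974741]), np.float64(-140.5200296906279)), (array([0.56144896, 0.12592545]), np.float64(156.8960141512005))]
axis [0.60156337 0.1088119 ] [np.float64(0.04571265674422135), np.float64(0.04361237764511361)]
[0.60156337 0.1088119 ] stud 120.85242327060075 0.05380975658563626 ptr 156.89601415120057 0.04361237764511361
[0.602  0.1075] stud 120.54295158570133 0.055160732669705864 ptr 155.5640611934084 0.04454081304437716
[0.6035 0.108 ] stud 122.13874441537362 0.05551391502651041 ptr 156.91250051928012 0.045712270825800844
stud w1 [0.57494311 0.15361267 0.152     ] w4 [0.57396819 0.1550071  0.152     ]
```

Emit:
play_rows --pt "0 0 0 0 0 0" --pt "0 0 0 0 0 0" --pt "0 0 0 0 0 0" --pt "-0.009 0.007 0 0 0 0.015" --pt "-0.009 0.007 0 0 0 0.035" --pt "-0.009 0.007 0 0 0 0.055" --pt "-0.009 0.007 0 0 0 0.075" --pt "-0.009 0.007 0 0 0 0.095" --pt "-0.009 0.007 0 0 0 0.101" --pt "-0.009 0.007 0 0 0 0.101" --fingers 0

```text
time: 12.85
tool_pos: [0.6026, 0.107, 0.1922]
eef_rot: [-1.197, 2.904, 0.0]
ft_force: [-0.0, 0.1, 0.8]
width: 0.499
finger_force: 0.0
```

Emit:
play_rows --pt "0 0 0 0 0 0" --pt "0 0 0 0 0 0" --pt "0 0 0 0 0 0" --pt "0 0 0 0 0 0" --pt "0 0 0 0 0 0" --pt "0 0 0 0 0 0" --pt "0 0 0 0 0 0" --pt "0 0 0 0 0 0" --pt "0 0 0 0 0 0" --pt "0 0 0 0 0 0" --fingers -0.5

```text
time: 14.1
tool_pos: [0.6026, 0.107, 0.1922]
eef_rot: [-1.2, 2.903, -0.0]
ft_force: [3.1, -2.0, -2.2]
width: 0.335
finger_force: 30.0
```

Emit:
play_rows --pt "0 0 0 0 0 -0.01" --pt "0 0 0 0 0 -0.025" --pt "0 0 0 0 0 -0.04" --pt "0 0 0 0 0 -0.055" --pt "0 0 0 0 0 -0.07" --pt "0 0 0 0 0 -0.08" --pt "0 0 0 0 0 -0.09" --pt "0 0 0 0 0 -0.097" --pt "0 0 0 0 0 -0.097" --pt "0 0 0 0 0 -0.097"

```text
time: 15.35
tool_pos: [0.6022, 0.1078, 0.1922]
eef_rot: [0.276, -3.129, -0.001]
ft_force: [1.0, 0.5, -0.5]
width: 0.337
finger_force: 30.0
```

```bash
python3 - <<'E'
from h import *
import pickle
c=cap('wrist'); pickle.dump(c,open('w5.pkl','wb')); save(c,'w5.png',(90,100,460,400),2); s=c['s']; print(s['tool_pos'],s['eef_rot'],s['ft_force'],s['joints'])
E
```

```text
[0.60220575 0.10781904 0.19223302] [ 2.76080625e-01 -3.12918492e+00 -1.09082589e-03] [ 1.00806546  0.53733608 -0.50362977] [-0.41293926  0.41682724  0.21333747  1.67773645 -0.09937444  1.05773135
  1.57832455]
```

View pics/w5.png

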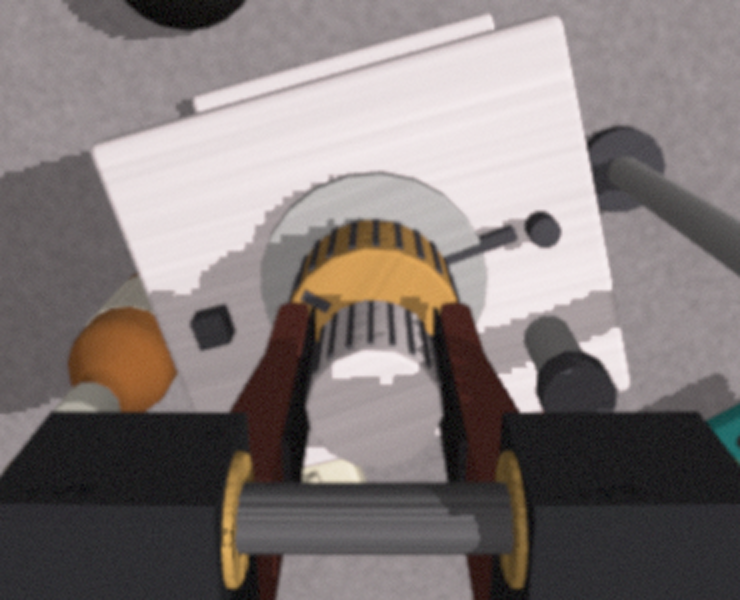

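The pointer now runs (447,258) to (513,233) in the crop, close to the stud top at (543,228). I'll fit its line exactly.

```bash
cat > a.py <<'E'
from m import *
import pickle,sys
c=pickle.load(open(sys.argv[1],'rb')); z=2.
g=c['color'].max(2).astype(float)
# pointer centroids: columns strips outside the dial shadow
w=g[210:236,310:349].copy(); m=(w<110).astype(np.uint8)
n,l,st,ce=cv2.connectedComponentsWithStats(m); k=1+np.argmax(st[1:,4]); print(st[1:].tolist())
ys,xs=np.nonzero(l==k); pts=np.c_[xs+310,ys+210].astype(float)
W=onz(c,pts,.150)[:,:2]
vx,vy,x0,y0=cv2.fitLine(W.astype(np.float32)*1000,cv2.DIST_L2,0,.01,.001).ravel()
cen=W.mean(0); a=np.degrees(np.arctan2(vy,vx)); a=a if a>0 else a+180
s,st=blob(c,361,214,12,80); print('stud blob',s,st)
S=onz(c,[[361.4,213.5],s],.152)[:,:2]; S[1]=onz(c,[s],.148)[0,:2]
r=min(np.hypot(*(W-[.6022,.1078]).T)),max(np.hypot(*(W-[.6022,.1078]).T)); print('r',r,'line ang',a)
for o in ([.6022,.1078],[.6016,.1088],[.603,.108]):
    f=lambda q:np.degrees(np.arctan2(*(q-o)[::-1])); print(o,'ptr',f(cen),'tip',f(W[np.argmax(np.hypot(*(W-o).T))]),'stud',f(S[0]),f(S[1]))
E
python3 a.py w5.pkl
```

```text
[[2, 3, 36, 23, 220], [0, 22, 1, 4, 4]]
stud blob [357.32098765 211.65432099] [ 4  5 13 13 81]
r (np.float64(0.02269872630585588), np.float64(0.045791175773058954)) line ang 127.106415
[0.6022, 0.1078] ptr 121.49083492175403 tip 123.45023881135121 stud 120.62591773843232 121.18030130692858
[0.6016, 0.1088] ptr 121.50841770714517 tip 123.5151963463189 stud 120.6185196418599 121.18518122978003
[0.603, 0.108] ptr 122.72983721063129 tip 124.41748946954513 stud 121.45432326881159 122.02954889681651
```

```bash
python3 - <<'E'
from h import *
import pickle
c=pickle.load(open('w5.pkl','rb')); g=c['color'].max(2)
print('cols 326..373'); 
for r in range(202,232): print(r,' '.join('%3d'%v for v in g[r,326:374]))
E
```

```text
cols 326..373
202 237 236 236 238 238 237 237 238 238 238 237 238 239 238 237 236 237 237 237 235 236 234 234 234 233 233 233 234 233 232 232 232 233 232 232 231 231 232 233 234 233 235 236 236 236 236 237 236
203 236 237 237 238 237 238 239 238 238 238 236 238 238 235 236 237 234 234 233 235 233 233 234 234 234 234 232 233 233 232 232 233 231 233 234 234 234 234 234 236 236 236 236 237 238 238 238 238
204 238 237 238 238 238 238 237 238 237 235 236 236 235 235 234 234 234 234 234 235 234 234 234 233 232 233 233 231 233 232 231 227 225 224 225 226 227 232 236 236 237 236 239 238 238 239 238 238
205 239 238 237 236 237 237 236 237 236 235 235 235 234 233 234 234 234 234 234 233 234 234 234 234 232 234 234 234 233 229 220 195 173 166 167 172 182 208 226 236 237 238 238 236 238 238 236 237
206 237 237 236 236 236 235 235 236 236 235 233 234 235 234 234 234 233 235 232 232 235 233 234 234 236 236 236 236 224 194 164 126  98  83  85  88 111 146 187 224 233 236 237 236 236 235 233 234
207 236 236 234 235 235 235 234 234 235 235 235 234 234 235 234 233 234 236 235 233 234 235 236 236 236 23
[... 4093 characters left out ...]
 238 237 237 235 236 236 236 236 236 235 236 234 236 234 237 236 236 237 235 236 237 236 237 237 238 239 238 239
229 177 184 184 187 193 195 215 232 239 239 237 240 239 238 237 237 238 237 236 236 237 236 236 235 235 236 236 235 235 236 236 237 236 236 236 237 238 237 237 236 239 238 238 240 238 238 238 239
230 189 189 187 185 186 192 216 233 239 238 239 238 239 237 236 235 237 237 235 236 236 236 237 235 237 235 236 236 236 236 236 236 235 236 237 237 238 238 238 238 239 238 239 239 239 240 241 238
231 186 188 187 185 186 191 210 231 237 236 236 237 236 236 235 235 236 235 237 237 236 236 238 236 237 236 237 237 237 237 239 237 238 239 239 238 239 238 238 239 239 240 238 239 239 239 239 239
```

```bash
python3 - <<'E'
from h import *
import pickle
c=pickle.load(open('w5.pkl','rb'))
P=onz(c,[[329,222.8],[334,221.1],[340,218.9],[344,217.6]],.149)[:,:2]; S=onz(c,[[362.1,215.6]],.152)[0,:2]
for o in ([.6022,.1078],[.6016,.1088],[.603,.108]):
    d=P-o; print(o,np.degrees(np.arctan2(d[:,1],d[:,0])).round(2),np.hypot(*d.T).round(4)); e=S-o; print('  stud',np.degrees(np.arctan2(e[1],e[0])),np.hypot(*e))
d=P[-1]-P[0]; print('line',np.degrees(np.arctan2(d[1],d[0])))
w=pickle.load(open('w4.pkl','rb')); v=pickle.load(open('w2.pkl','rb'))
print('stand yaw26.1 -> adj angle of stud', S)
print(proj(c,[[.6022,.1078,.150]]))
E
```

```text
[0.6022, 0.1078] [120.86 120.79 120.86 120.76] [0.0343 0.0375 0.0414 0.044 ]
  stud 119.11826086916648 0.054459843397254064
[0.6016, 0.1088] [120.86 120.78 120.85 120.75] [0.0331 0.0363 0.0402 0.0428]
  stud 119.07788453428815 0.053294271150079904
[0.603, 0.108] [122.17 121.99 121.94 121.78] [0.0345 0.0377 0.0417 0.0442]
  stud 119.95259305768452 0.05468020832450932
line 120.3907419081062
stand yaw26.1 -> adj angle of stud [0.57569909 0.15537705]
[[277.24268554 241.75002359]]
```

Emit:
play_rows --pt "0 0 0 0 0 -0.002" --pt "0 0 0 0 0 -0.004" --pt "0 0 0 0 0 -0.0047" --pt "0 0 0 0 0 -0.0047" --pt "0 0 0 0 0 -0.0047" --pt "0 0 0 0 0 -0.0047" --pt "0 0 0 0 0 -0.0047" --pt "0 0 0 0 0 -0.0047" --pt "0 0 0 0 0 -0.0047" --pt "0 0 0 0 0 -0.0047"

```text
time: 16.65
tool_pos: [0.6022, 0.1078, 0.1922]
eef_rot: [0.228, -3.133, -0.001]
ft_force: [-1.3, 4.9, 1.4]
width: 0.337
finger_force: 30.0
```

```bash
python3 - <<'E'
from h import *
import pickle
c=cap('wrist'); pickle.dump(c,open('w6.pkl','wb')); save(c,'w6.png',(300,180,400,255),8); s=c['s']; print(s['time'],s['tool_pos'],s['eef_rot'],s['ft_force'])
E
```

```text
16.65 [0.60224103 0.10780248 0.19221025] [ 2.28373161e-01 -3.13304847e+00 -1.09891284e-03] [-1.33799309  4.89096334  1.35270914]
```

View pics/w6.png

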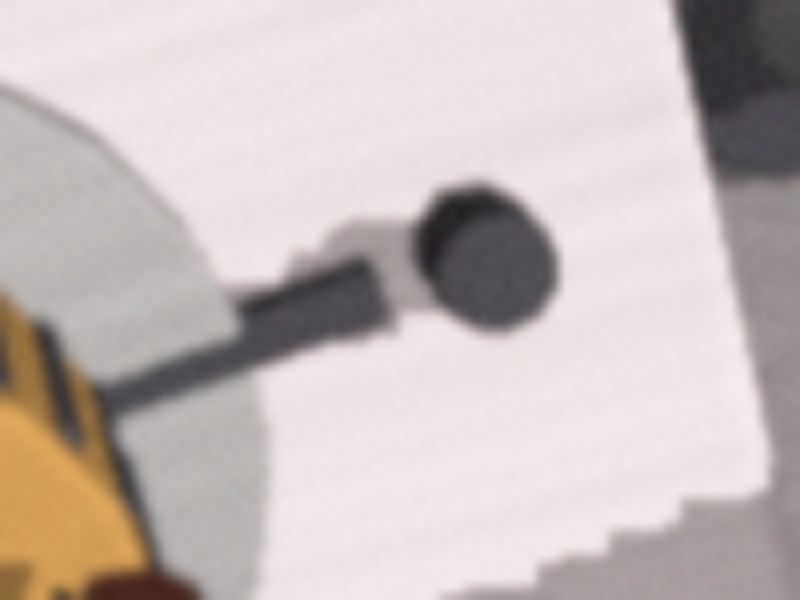

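The pointer aims at about the stud's centre (tip (380,303), stud top (497,266) in the 8x crop). I check the angle numerically.

```bash
python3 - <<'E'
from h import *
import pickle
c=pickle.load(open('w6.pkl','rb')); g=c['color'].max(2).astype(int); px=lambda a:np.array(a)/8.-.5+[300,180]
P=onz(c,px([[120,397],[240,350],[310,328],[380,303]]),.149)[:,:2]
m=np.zeros_like(g,bool); m[200:226,350:373]=1
top=m&(g>66)&(g<110)  # lit top face
n,l,st,ce=cv2.connectedComponentsWithStats(top.astype(np.uint8)); k=1+np.argmax(st[1:,4]); print(ce[k],st[k],px([497,266]))
for uv in (ce[k],px([497,266])):
  S=onz(c,[uv],.152)[0,:2]
  for o in ([.6022,.1078],[.6016,.1088]):
    d=P-o; e=S-o; print(o,np.degrees(np.arctan2(d[:,1],d[:,0])).round(2),'stud',np.degrees(np.arctan2(e[1],e[0])),np.hypot(*e))
d=P[-1]-P[0]; print('line',np.degrees(np.arctan2(d[1],d[0])))
E
```

```text
[360.87570621 212.71751412] [352 204  17  17 177] [361.625 212.75 ]
[0.6022, 0.1078] [117.36 118.44 118.22 118.34] stud 119.48523440933701 0.054209896061730524
[0.6016, 0.1088] [117.18 118.35 118.14 118.28] stud 119.45273226620455 0.05304410248018326
[0.6022, 0.1078] [117.36 118.44 118.22 118.34] stud 119.29186224013498 0.05462896263472636
[0.6016, 0.1088] [117.18 118.35 118.14 118.28] stud 119.25539851205231 0.05346327953889452
line 119.48018032624773
```

```bash
python3 - <<'E'
from h import *
import pickle
o=np.array([.6022,.1078])
for f in ('w5','w6'):
    c=pickle.load(open(f+'.pkl','rb')); g=c['color'].max(2).astype(int)
    vv,uu=np.mgrid[195:240,315:376]; uv=np.c_[uu.ravel(),vv.ravel()].astype(float); G=g[195:240,315:376].ravel()
    # whole dark silhouettes, pointer body (r 38.5-44) and lit face variants
    for z,lo,r0,r1,nm in ((.149,71,.037,.0435,'ptr face'),(.148,0,.037,.0435,'ptr all'),(.152,71,.0475,.062,'stud face'),(.1495,0,.0475,.062,'stud all')):
        W=onz(c,uv,z)[:,:2]-o; r=np.hypot(*W.T); a=np.degrees(np.arctan2(W[:,1],W[:,0]))
        k=(G>=lo)&(G<115)&(r>r0)&(r<r1)&(abs(a-120)<12); q=W[k].mean(0); print(f,nm,k.sum(),np.degrees(np.arctan2(q[1],q[0])).round(2),np.hypot(*q).round(4))
E
```

```text
w5 ptr face 69 121.25 0.0402
w5 ptr all 88 121.25 0.0402
w5 stud face 172 119.39 0.0543
w5 stud all 225 119.35 0.0542
w6 ptr face 73 119.7 0.0404
w6 ptr all 87 119.7 0.0403
w6 stud face 167 119.2 0.0543
w6 stud all 223 119.3 0.0542
```

Fits agree within about 0.5°: pointer 119.7°, stud 119.3°. Now I release the knob, swing back, lower onto the ring and grip it.

Emit:
play_rows --pt "0 0 0 0 0 0" --pt "0 0 0 0 0 0" --pt "0 0 0 0 0 0" --pt "0 0 0 0 0 0.02" --pt "0 0 0 0 0 0.045" --pt "0 0 0 0 0 0.07" --pt "0 0 0 0 0 0.095" --pt "0 0 0 0 0 0.12" --pt "0 0 0 0 0 0.145" --pt "0 0 0 0 0 0.1575" --fingers 0.4

```text
time: 17.95
tool_pos: [0.6025, 0.1066, 0.1922]
eef_rot: [1.692, -2.647, 0.001]
ft_force: [0.3, 0.5, -0.9]
width: 0.7
finger_force: 0.0
```

Emit:
play_rows --pt "0 0 0 0 0 0" --pt "0 0 -0.05 0 0 0" --pt "0 0 -0.1 0 0 0" --pt "0 0 -0.15 0 0 0" --pt "0 0 -0.2 0 0 0" --pt "0 0 -0.24 0 0 0" --pt "0 0 -0.24 0 0 0" --pt "0 0 -0.24 0 0 0" --pt "0 0 -0.24 0 0 0" --pt "0 0 -0.24 0 0 0"

```text
time: 19.2
tool_pos: [0.6026, 0.1072, 0.1565]
eef_rot: [-1.688, 2.649, -0.0]
ft_force: [0.1, -0.1, 0.1]
width: 0.697
finger_force: 0.0
```

Emit:
play_rows --pt "0 0 0 0 0 0" --pt "0 0 0 0 0 0" --pt "0 0 0 0 0 0" --pt "0 0 0 0 0 0" --pt "0 0 0 0 0 0" --pt "0 0 0 0 0 0" --pt "0 0 0 0 0 0" --pt "0 0 0 0 0 0" --pt "0 0 0 0 0 0" --pt "0 0 0 0 0 0" --fingers -0.1

```text
time: 20.45
tool_pos: [0.6031, 0.1069, 0.1564]
eef_rot: [-1.687, 2.649, -0.001]
ft_force: [5.2, -1.8, -0.7]
width: 0.539
finger_force: 30.0
```

Emit:
play_rows --pt "0 0 0 0 0 -0.012" --pt "0 0 0 0 0 -0.025" --pt "0 0 0 0 0 -0.039" --pt "0 0 0 0 0 -0.053" --pt "0 0 0 0 0 -0.067" --pt "0 0 0 0 0 -0.08" --pt "0 0 0 0 0 -0.09" --pt "0 0 0 0 0 -0.1" --pt "0 0 0 0 0 -0.105" --pt "0 0 0 0 0 -0.105"

```text
time: 21.7
tool_pos: [0.6025, 0.1075, 0.1563]
eef_rot: [-0.74, 3.053, 0.0]
ft_force: [3.2, 0.1, -0.9]
width: 0.543
finger_force: 30.0
```

```bash
python3 - <<'E'
from h import *
s=env.get_state(); print(s['time'],s['tool_pos'],s['eef_rot'],s['ft_force'],s['wrist_torque'],s['width'],s['joints'][6],s['joint_vel'][6]); e=s['eef_rot']; print('tool y',(2*np.degrees(np.arctan2(e[1],e[0]))-90)%180)
E
```

```text
21.7 [0.60250006 0.10749513 0.15633358] [-7.39821731e-01  3.05292589e+00  3.73175326e-04] [ 3.201583    0.07165751 -0.85630717] [ 0.19377977 -0.5832001   0.01929497] 0.5433974150853121 1.8623939882491902 0.01047499261573729
tool y 117.2440093455809
```

Emit:
play_rows --pt "0 0 0 0 0 -0.004" --pt "0 0 0 0 0 -0.008" --pt "0 0 0 0 0 -0.012" --pt "0 0 0 0 0 -0.016" --pt "0 0 0 0 0 -0.019" --pt "0 0 0 0 0 -0.022" --pt "0 0 0 0 0 -0.025" --pt "0 0 0 0 0 -0.025" --pt "0 0 0 0 0 -0.025" --pt "0 0 0 0 0 -0.025"

```text
time: 22.95
tool_pos: [0.6013, 0.1072, 0.1563]
eef_rot: [0.496, -3.1, -0.001]
ft_force: [-3.4, 0.5, 5.7]
width: 0.544
finger_force: 30.0
```

```bash
python3 - <<'E'
from m import *
import pickle
c=cap('wrist'); pickle.dump(c,open('w7.pkl','wb')); s=c['s']; e=s['eef_rot']; print(s['time'],s['ft_force'],s['wrist_torque'],'tool y',(2*np.degrees(np.arctan2(e[1],e[0]))-90)%180,s['width'])
# ring witness mark: dark-ish spot on the brass around (277,267)
g=c['color'].max(2); print(blob(c,277,267,14,90))
w=pickle.load(open('w2.pkl','rb')); print('at start',blob(w,277,267,14,90)); w=pickle.load(open('w3.pkl','rb')); print('after loosening',blob(w,277,267,14,90))
E
```

```text
22.95 [-3.44156926  0.52662013  5.69330885] [0.25557335 0.6886814  0.55208552] tool y 108.17030732975817 0.5444765403202566
(array([271.52173913, 268.09782609]), array([ 5,  7,  8, 16, 92], dtype=int32))
at start (array([276.63207547, 266.94339623]), array([ 11,   6,   7,  17, 106], dtype=int32))
after loosening (array([276.5, 267. ]), array([ 11,   6,   6,  17, 102], dtype=int32))
```

```bash
python3 - <<'E'
from m import *
import pickle
for f,u in (('w2',277),('w3',277),('w7',272)):
    c=pickle.load(open(f+'.pkl','rb')); q=onz(c,[blob(c,u,267,14,90)[0]],.183)[0,:2]-[.6022,.1078]; e=c['s']['eef_rot']; print(f,np.degrees(np.arctan2(q[1],q[0]))%360,np.hypot(*q),(2*np.degrees(np.arctan2(e[1],e[0]))-90)%180)
c=pickle.load(open('w7.pkl','rb')); save(c,'w7.png',(200,150,400,300),4)
E
```

```text
w2 209.4863717352354 0.017275736255946722 117.00058552527088
w3 251.9309545975094 0.017934388488185828 158.6966707574314
w7 207.74740774184005 0.01683232034737037 108.17030732975817
```

View pics/w7.png

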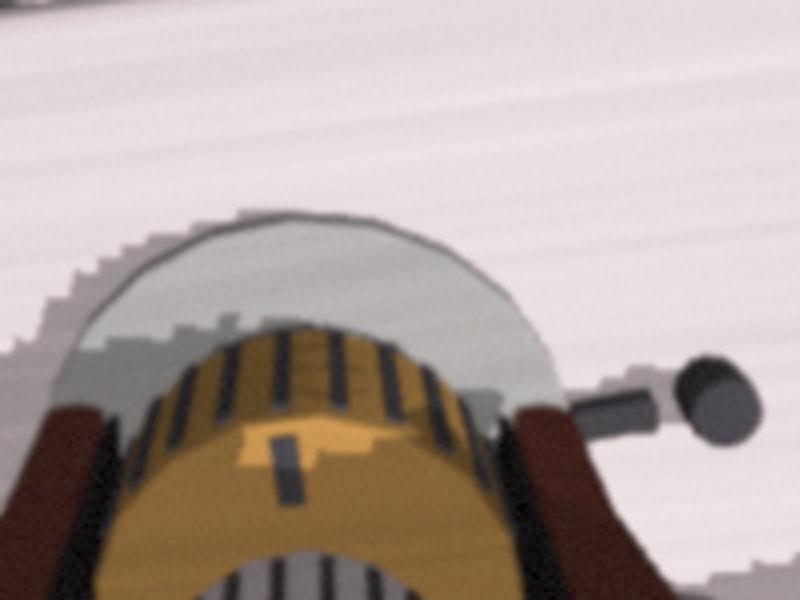

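The witness mark is back at its start angle (207.7° against 209.5°), with torque building and the pads slipping. One more push will confirm the stop.

Emit:
play_rows --pt "0 0 0 0 0 -0.004" --pt "0 0 0 0 0 -0.008" --pt "0 0 0 0 0 -0.012" --pt "0 0 0 0 0 -0.016" --pt "0 0 0 0 0 -0.02" --pt "0 0 0 0 0 -0.024" --pt "0 0 0 0 0 -0.027" --pt "0 0 0 0 0 -0.027" --pt "0 0 0 0 0 -0.027" --pt "0 0 0 0 0 -0.027"

```text
time: 24.25
tool_pos: [0.6014, 0.1077, 0.1562]
eef_rot: [0.231, -3.131, -0.001]
ft_force: [-3.8, 2.1, 6.1]
width: 0.538
finger_force: 30.0
```

```bash
python3 - <<'E'
from m import *
import pickle
c=cap('wrist'); pickle.dump(c,open('w8.pkl','wb')); s=c['s']; print(s['time'],s['ft_force'],s['wrist_torque'])
b=blob(c,267,268,14,90); q=onz(c,[b[0]],.183)[0,:2]-[.6022,.1078]; e=s['eef_rot']; print(b,np.degrees(np.arctan2(q[1],q[0]))%360,np.hypot(*q),(2*np.degrees(np.arctan2(e[1],e[0]))-90)%180)
E
```

```text
24.25 [-3.79897435  2.06801044  6.08031763] [0.55877263 0.51161176 0.24533707]
(array([264.49350649, 268.62337662]), array([ 7,  7,  9, 17, 77], dtype=int32)) 207.72378967572743 0.01710802216332054 98.4369762410821
```

The mark did not move while the tool turned 9.7° more, so the ring is on its hard stop. Now I let go, rise and check the pointer.

Emit:
play_rows --pt "0 0 0 0 0 0" --pt "0 0 0 0 0 0" --pt "0 0 0 0 0 0" --pt "0 0 0.05 0 0 0" --pt "0 0 0.15 0 0 0" --pt "0 0 0.24 0 0 0" --pt "0 0 0.24 0 0 0" --pt "0 0 0.24 0 0 0" --pt "0 0 0.24 0 0 0" --pt "0 0 0.24 0 0 0" --fingers 0.4

```text
time: 25.55
tool_pos: [0.6022, 0.1072, 0.1918]
eef_rot: [0.233, -3.132, 0.0]
ft_force: [0.3, 0.4, 0.7]
width: 0.697
finger_force: 0.0
```

```bash
python3 - <<'E'
from m import *
import pickle
o=np.array([.6022,.1078])
c=cap('wrist'); pickle.dump(c,open('w9.pkl','wb')); e=c['s']['eef_rot']; print(c['s']['time'],c['s']['tool_pos'],(2*np.degrees(np.arctan2(e[1],e[0]))-90)%180)
for f in ('w6','w9'):
    c=pickle.load(open(f+'.pkl','rb')); g=c['color'].max(2).astype(int)
    vv,uu=np.mgrid[190:245,312:380]; uv=np.c_[uu.ravel(),vv.ravel()].astype(float); G=g[190:245,312:380].ravel()
    for z,lo,r0,r1,nm in ((.149,71,.037,.0435,'ptr face'),(.148,0,.037,.0435,'ptr all'),(.152,71,.0475,.062,'stud face'),(.1495,0,.0475,.062,'stud all')):
        W=onz(c,uv,z)[:,:2]-o; r=np.hypot(*W.T); a=np.degrees(np.arctan2(W[:,1],W[:,0]))
        k=(G>=lo)&(G<115)&(r>r0)&(r<r1)&(abs(a-120)<12); q=W[k].mean(0); print(f,nm,k.sum(),np.degrees(np.arctan2(q[1],q[0])).round(2),np.hypot(*q).round(4))
E
```

```text
25.55 [0.6022124  0.10717749 0.19178145] 98.49082435645641
w6 ptr face 73 119.7 0.0404
w6 ptr all 87 119.7 0.0403
w6 stud face 167 119.2 0.0543
w6 stud all 223 119.3 0.0542
w9 ptr face 70 119.68 0.0402
w9 ptr all 87 119.77 0.0402
w9 stud face 167 119.34 0.0543
w9 stud all 226 119.41 0.0542
```

Pointer and stud agree to about 0.4° after tightening. I'll retreat clear and hand in.

Emit:
play_rows --pt "0 0 0.15 0 0 0" --pt "0 0 0.3 0 0 0" --pt "0 0 0.45 0 0 0" --pt "0 0 0.6 0 0 0" --pt "0 0 0.75 0 0 0" --pt "0 0 0.9 0 0 0" --pt "0 0 0.95 0 0 0" --pt "0 0 0.95 0 0 0" --pt "0 0 0.95 0 0 0" --pt "0 0 0.95 0 0 0"

```text
time: 26.85
tool_pos: [0.6021, 0.1072, 0.3338]
eef_rot: [0.232, -3.132, 0.0]
ft_force: [0.5, -0.0, 0.3]
width: 0.7
finger_force: 0.0
```

```bash
python3 -c "
from h import *
print(env.hand_in())"
```

```text
the job is handed in; nothing more can be done
None
```

I loosened the lock ring, turned the pointer to the round mark (within about 0.5° by camera, still so after tightening), screwed the ring back to its hard stop, let go and handed the job in at about 27 s; no verdict was shown.

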